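# Open the folding easel and stand the picking clipboard on it

### The job

Swing the back rest of the folding bench easel up and over until it snaps fully open and stays there. Then lift the clipboard out of the wooden file rack and lower it (do not drop it) into the channel behind the easel's lip, about centred and square to the easel, so that it leans back on the open rest with its clip at the top. Let go, and leave the other things on the bench where they are.

Things in the scene. Friction and masses are not known exactly. Their poses are not given: they have to be found in the camera images.
- stand: Fixed base of the folding easel: dark steel plate 155 x 160 mm, 8 mm thick, from x = -35 to +120 mm. Origin on the bench under the middle of the channel; z up, +x to the easel's back, y along the hinge. Hinge axis of the back rest: along y at x = +30, z = 40 mm, between two cheeks at y = +-72 mm, 47 mm high. The whole easel is screwed to the bench.
- ledge (a point): Middle of the easel's channel floor, 8 mm above the bench, where the board's lower edge belongs; axes as stand. The channel runs along y, from a lip in front (x = -21 to -15 mm, top 30 mm above the bench, 150 mm long) to the open rest, whose front face meets the floor at about x = +14 mm and slopes back from there.
- rest (a joint): Angle of the easel's back rest (rad): 0 = folded flat forward over the base (towards its -x), 1.57 = upright, 1.92 = fully open at its stop, leaning back 20 degrees. An over-centre spring holds it shut at 0 (about 6 N up at the bar starts it), fades to nothing near 1.1 rad, and beyond that drives it to the open stop by itself (about 5 N at the bar).
- rest_bar (a point): Middle of the round pull bar at the rest's free edge: 10 mm thick, parallel to the hinge, 105 mm from its axis, 80 mm clear between side arms; 48 mm free gap between bar and the rest's plate (46 x 100 x 8 mm). Fixed to the rest, it turns with it. Folded, its centre is 40 mm above the bench, 75 mm before the channel, clear of the base; open, 139 mm up and 66 mm behind the channel.
- rack: Fixed wooden file rack. Origin on the bench under the middle of its rear slot; y along the slot, +x to its back. Slot 12 mm wide, 180 mm long, floor 12 mm above the bench, walls 8 mm thick with tops 72 mm above the bench. In front of it (x = -28 to -84 mm) low cards, part of the rack, at most 72 mm high.
- board_mid (a point): Middle of the clipboard: brown hardboard 6 mm thick (x), 160 mm wide (y), 200 mm tall (z), 0.2 to 0.4 kg, white paper and a steel clip on its front (-x). It stands upright in the rack's slot, clip at the top. Axes: x normal to the board towards its back, y across, z towards the clip end. Lower edge 100 mm below.
- board_grip (a point): Good place to grasp the clipboard: centre of the clip, 84 mm above board_mid and 5 mm towards the front. Here board and clip together are 16 mm thick along x (clip 70 mm wide in y, from 170 to 198 mm above the lower edge; board's top at 200 mm).
- board_foot (a point): Middle of the clipboard's lower edge; axes as board_mid.
- tape: Roll of tape standing on its flat side, 90 mm across, 48 mm high; bystander, origin under its centre.
- carton: Small cardboard box 100 x 80 x 60 mm; bystander, origin under its centre.
- marker: Marker pen, 135 mm long, 18 mm thick, lying; bystander.
- tub: Closed tub, 80 mm across, 100 mm high; bystander, origin under its centre.
- stapler: Stapler, 140 mm long, 49 mm high; bystander.
- bin: Open cardboard bin 120 x 160 x 70 mm; bystander, origin under its centre.

How it is judged:
By the outcome, as a careful person would: the job done as asked, in the order asked, and still so for the second after the job is handed in, with the robot touching nothing.
It also fails if it takes over 70 s, if anything falls off the work surface, if the arm or the gripper's body presses on something with over 40 N, if the wrist force passes 120 N, or if a joint passes its speed limit or range.

### The arm

A 6-joint arm with a two-finger parallel gripper is mounted at the origin on the work surface. World frame = base frame: x ahead of the robot, y to its left, z up, the work surface at z = 0. Lengths are in m, angles in degrees, forces in N, time in s.
With the tool pointing down it reaches from about 0.35 to 0.875 m from the base axis. Payload 4.2 kg.
Tool frame: the origin (TCP) lies between the finger pads; the fingertips stand 14 mm ahead of it and the grasp point (between the pads) lies 5 mm behind it (r.tcp_to_tips is the distance from the TCP to the fingertips, in m); y points along the fingers, x is the direction in which the jaws open and shut, and the axes are right-handed (so a half turn about y gives the same grasp; the last joint's range is limited). The gripper opens to 87 mm and grips with 3 to 60 N. Pads are 19 mm wide; open, the fingers measure 117 mm over their backs; the gripper's body (75 mm by 190 mm) begins 51 mm behind the grasp point.
Start: joints at [88.213, 22.042, 0.453, 0, -68.411, -14.817], TCP at [0.179, 0.599, 0.237] pointing down, gripper open.
Joint ranges: [-179.83, 179.83], [-69.29, 118.12], [-61.27, 80.66], [-181.25, 117.63], [-171.15, -9.14], [-177.46, 177.46]. Speed limits (degrees/s): [159.86, 159.86, 180, 180, 180, 180].

### API

Orientations are given as a 3x3 rotation matrix whose columns are the frame's x, y, z axes.
In Python, from station import sense, optics, ticket, r gives the robot as it stands.
- The arm moves only by the tool carry_out, never from a script. Its argument "steps" is a list that holds one entry, the list of rows, each a list of 6 numbers: the shift along the world's x, y, z in cm, then the turn, a rotation vector about the world's x, y, z in rad. A call has 1 to 20 rows; each row is the pose to reach, as a shift and turn from the pose commanded when the call began; what a row does not reach only later rows make up. A row lasts 1/8 s, in which the tool goes at most 62.5 mm and 10.7 degrees, less where a joint would pass 70% of its speed; a pose out of reach is approached as far as the arm can. A call with a gripper value outside its range is refused whole. "fingers" is the closure in counts, from 0 (fully open) to 255 (shut), set as the call begins (left out, the last holds). The fingers move at their own pace and stop on an object; the grip force is fixed at half the most. Time passes only in rows, so rows that repeat a pose let the fingers close. It gives the time, the measured TCP pose, the force and the opening at its end, in the units of the state.
- sense(): the state, without advancing time (a new reading comes with each control period).
- optics.capture(name): name is "side" or "top" or "wrist"; returns a dict with "image" (384x512x3 uint8, red, green, blue), "fov_y" (degrees; the focal length in pixels is half the picture's height over the tangent of half this angle, whatever the lens; pixels are square), "cx", "cy" (the principal point, pixels), "rvec" (rotation vector, rad) and "tvec" (3), from world to camera coordinates, as OpenCV has them. Camera axes: x right, y down, z forward; pixel columns grow to the right and rows downward; lengths in m; the calibration is good to about 2 mm. A picture is of the moment at which its call begins. There is no depth.
- ticket.finish_job(): hands the job in, once; it reports no verdict.
The state is a dict: "time_s": time; "joints": joint angles; "joint_velocities": joint speeds; "effort": joint torques, N m; "tcp_pos": TCP position; "ee_rot": TCP orientation; "wrist_force": force on the tool from outside, world axes, zero at the start; "moment": the same for the moment, N m; "gripper_width": opening from 0.0 (shut) to 1.0 (fully open).
Only numpy, scipy, OpenCV 4.12 (cv2) and the standard library are available. Lean on these libraries where they do the work, as an engineer would, in place of code of your own. Each camera call takes 0.05 s, during which the arm holds its last target.

## Working session

There is one attempt and no reset: what is moved stays moved. The work goes in short steps, Python scripts to look and compute and a tool call to move; the robot and the scene stay as the last step left them, time stands still between calls to the robot, and variables do not carry over. Pictures are saved under pics/ and viewed, and the job is handed in when it is done.

Besides the shell and the picture viewer there is one more tool, called after "Request:" as name(argument=value, ...) on one line, values as JSON. carry_out: Moves the arm, as the interface text tells. Its arguments: {"type":"object","properties":{"steps":{"type":"array","items":{"type":"array","items":{"type":"array","items":{"type":"number"}}}},"fingers":{"type":"number"}},"required":["steps"]}

```bash
mkdir -p pics; cat > h.py <<'E'
import numpy as np, cv2
from station import sense, optics, ticket, r
def cap(n,fn=None):
    d=optics.capture(n)
    if fn: cv2.imwrite('pics/'+fn+'.png',cv2.cvtColor(d['image'],cv2.COLOR_RGB2BGR))
    h=d['image'].shape[0]; f=h/2/np.tan(np.radians(d['fov_y'])/2)
    d['K']=np.array([[f,0,d['cx']],[0,f,d['cy']],[0,0,1.]])
    d['R']=cv2.Rodrigues(np.array(d['rvec'],float))[0]; d['t']=np.array(d['tvec'],float).ravel()
    d['C']=-d['R'].T@d['t']
    return d
def ray(d,u,v):
    w=d['R'].T@np.linalg.solve(d['K'],[u,v,1.]); return d['C'],w/np.linalg.norm(w)
def onz(d,u,v,z):
    C,w=ray(d,u,v); return C+w*(z-C[2])/w[2]
def proj(d,P):
    p=d['K']@(d['R']@np.array(P,float)+d['t']); return p[:2]/p[2]
def tri(d1,p1,d2,p2):
    C1,w1=ray(d1,*p1);C2,w2=ray(d2,*p2)
    s=np.linalg.lstsq(np.c_[w1,-w2],C2-C1,rcond=None)[0]
    a=C1+s[0]*w1;b=C2+s[1]*w2
    return (a+b)/2,np.linalg.norm(a-b)
E
python3 - <<'E'
from h import *
np.set_printoptions(precision=4,suppress=True)
for n in ['side','top','wrist']:
    d=cap(n,n+'0'); print(n,d['fov_y'],d['C'],d['R'][2])
s=sense();print(s['time_s'],s['tcp_pos'],s['ee_rot'],s['wrist_force'],s['gripper_width'])
E
```

```text
side 42.91892083149472 [-0.5646  1.0714  1.2413] [ 0.575  -0.5646 -0.5921]
top 42.963880495596 [0.2171 0.0107 1.5425] [ 0.1951  0.0045 -0.9808]
wrist 69.3865343141512 [0.2561 0.5763 0.384 ] [-0.2779  0.0805 -0.9572]
0.15 [0.1784 0.5985 0.2357] [[-0.2858 -0.0004  0.9583]
 [-0.9583 -0.0016 -0.2858]
 [ 0.0016 -1.      0.0001]] [-0.1385 -0.7142 -0.3948] 0.9995092133508121
```

View pics/side0.png

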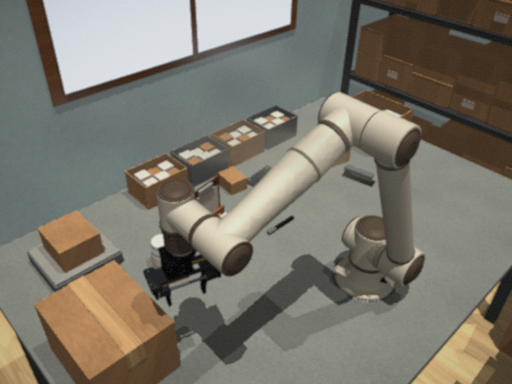

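View pics/top0.png

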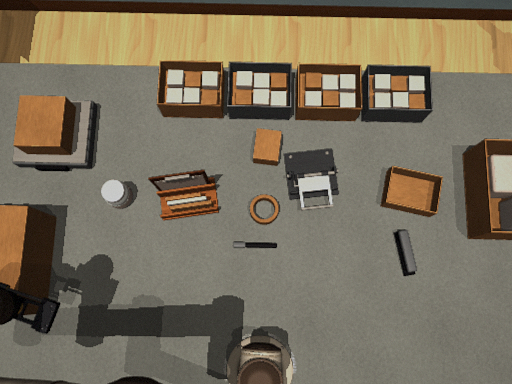

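View pics/wrist0.png

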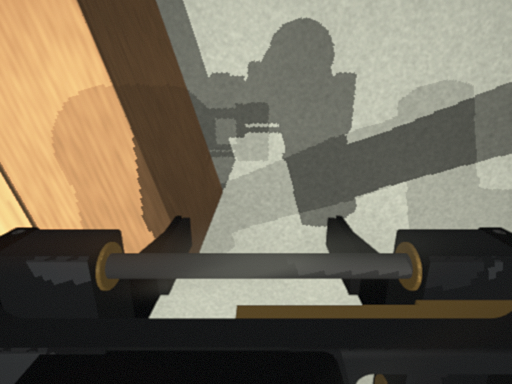

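```bash
python3 - <<'E'
import cv2
a=cv2.imread('pics/top0.png')
cv2.imwrite('pics/c1.png',cv2.resize(a[140:230,270:360],None,fx=6,fy=6,interpolation=cv2.INTER_CUBIC))
cv2.imwrite('pics/c2.png',cv2.resize(a[155:230,140:230],None,fx=7,fy=7,interpolation=cv2.INTER_CUBIC))
E
```

```text
(no output)
```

View pics/c1.png

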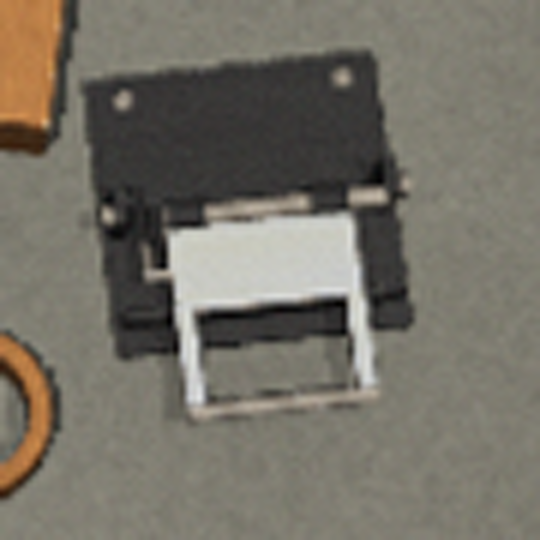

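View pics/c2.png

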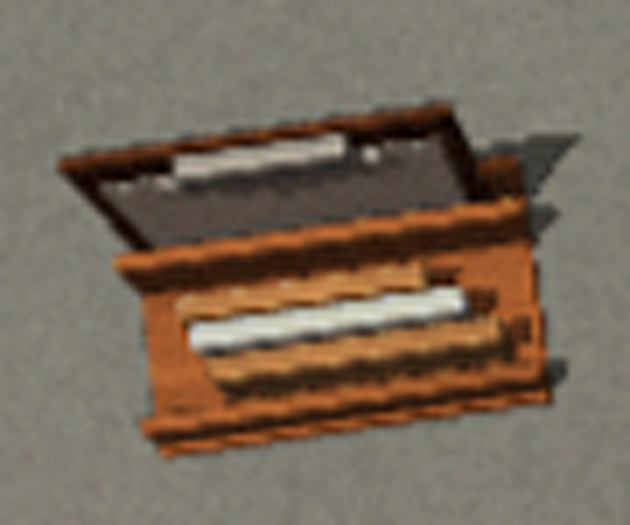

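```bash
python3 - <<'E'
from h import *
np.set_printoptions(precision=4,suppress=True)
d=cap('top')
def c1(u,v): return 270+(u+.5)/6-.5,140+(v+.5)/6-.5
def c2(u,v): return 140+(u+.5)/7-.5,155+(v+.5)/7-.5
a=onz(d,*c1(190,410),.042);b=onz(d,*c1(378,392),.042);print('bar',a,b,(a+b)/2,np.linalg.norm(a-b))
P=[onz(d,*c1(*p),.008) for p in [(85,85),(375,52),(412,325),(120,357)]];print('plate',np.array(P),np.mean(P,0))
e=P[1]-P[0];print(np.degrees(np.arctan2(e[1],e[0]))+90, np.linalg.norm(e),np.linalg.norm(P[2]-P[1]))
e=b-a;print('bar yaw',np.degrees(np.arctan2(e[1],e[0]))+90)
a=onz(d,*c2(62,162),.212);b=onz(d,*c2(450,104),.212);e=b-a;print('board top',a,b,(a+b)/2,np.linalg.norm(e),np.degrees(np.arctan2(e[1],e[0]))+90)
a=onz(d,*c2(172,170),.205);b=onz(d,*c2(345,148),.205);e=b-a;print('clip',a,b,(a+b)/2,np.linalg.norm(e),np.degrees(np.arctan2(e[1],e[0]))+90)
a=onz(d,*c2(120,262),.072);b=onz(d,*c2(525,203),.072);e=b-a;print('front wall',a,b,(a+b)/2,np.linalg.norm(e),np.degrees(np.arctan2(e[1],e[0]))+90)
E
```

```text
bar [ 0.4894 -0.1189  0.042 ] [ 0.5011 -0.2168  0.042 ] [ 0.4953 -0.1678  0.042 ] 0.09863377138786897
plate [[ 0.6741 -0.0638  0.008 ]
 [ 0.6963 -0.2218  0.008 ]
 [ 0.5445 -0.2405  0.008 ]
 [ 0.5235 -0.0843  0.008 ]] [ 0.6096 -0.1526  0.008 ]
8.002180761027475 0.15954833556650455 0.15297756050656613
bar yaw 6.8165236240118645
board top [0.5351 0.3247 0.212 ] [0.5625 0.1704 0.212 ] [0.5488 0.2475 0.212 ] 0.15679311295401824 10.067935692347831
clip [0.5345 0.2819 0.205 ] [0.5451 0.2127 0.205 ] [0.5398 0.2473 0.205 ] 0.06999527799584691 8.753680744567674
front wall [0.5239 0.3293 0.072 ] [0.5545 0.152  0.072 ] [0.5392 0.2407 0.072 ] 0.17982900342874303 9.792348055698653
```

Request:
carry_out(steps=[[[1,-2.5,2,0,0,-0.05],[3,-7,5,0,0,-0.13],[5,-12,6,0,0,-0.22],[7,-17,6,0,0,-0.3],[9,-22,6,0,0,-0.4],[11,-27,6,0,0,-0.5],[13,-32,6,0,0,-0.6],[15,-37,6,0,0,-0.7],[17,-42,6,0,0,-0.8],[19,-47,6,0,0,-0.9],[21,-52,6,0,0,-1.0],[23,-57,6,0,0,-1.07],[25,-62,5,0,0,-1.145],[27,-67,4,0,0,-1.145],[29,-71,3,0,0,-1.145],[30.5,-75,3,0,0,-1.145],[31.2,-76.7,3,0,0,-1.145],[31.2,-76.7,3,0,0,-1.145]]], fingers=110)

```text
time_s: 2.45
tcp_pos: [0.4906, -0.1687, 0.2661]
ee_rot: [[-0.991, -0.001, 0.134], [-0.134, 0.0, -0.991], [0.001, -1.0, -0.0]]
wrist_force: [-0.3, 1.1, -0.5]
gripper_width: 0.569
```

```bash
python3 - <<'E'
from h import *
np.set_printoptions(precision=4,suppress=True)
for n in ['side','top','wrist']: d=cap(n,n+'1')
s=sense();print(s['time_s'],s['tcp_pos'],s['ee_rot'],s['wrist_force'],s['gripper_width'],s['joints'])
E
```

```text
2.6 [ 0.4902 -0.1672  0.2667] [[-0.9906  0.0002  0.1366]
 [-0.1366  0.0003 -0.9906]
 [-0.0002 -1.     -0.0003]] [-0.0394  0.1828 -0.4085] 0.5738593232436002 [ -0.872   10.3252 -11.5432  -0.0176 -68.1225   8.7325]
```

View pics/wrist1.png

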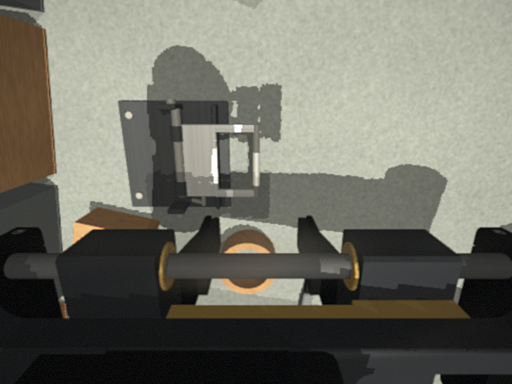

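View pics/side1.png

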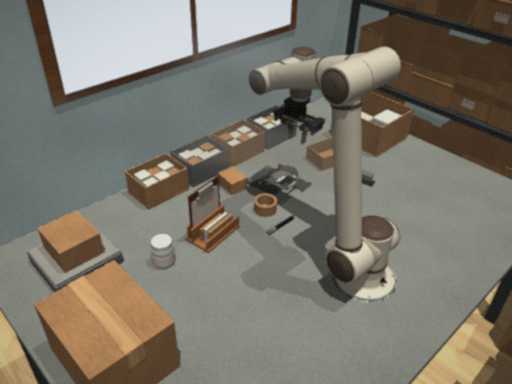

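View pics/top1.png

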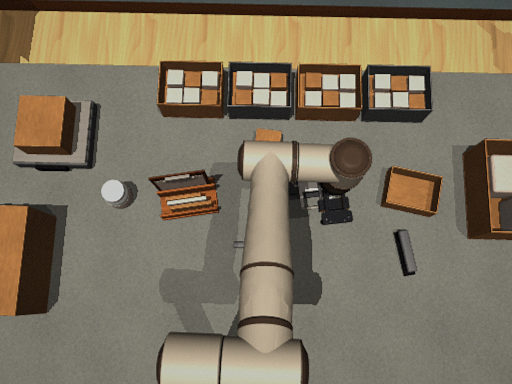

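```bash
python3 - <<'E'
import cv2
a=cv2.imread('pics/wrist1.png')
cv2.imwrite('pics/c3.png',cv2.resize(a[90:220,110:280],None,fx=4.5,fy=4.5,interpolation=cv2.INTER_CUBIC))
a=cv2.imread('pics/side1.png')
cv2.imwrite('pics/c4.png',cv2.resize(a[155:275,180:310],None,fx=5,fy=5,interpolation=cv2.INTER_CUBIC))
E
```

```text
(no output)
```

View pics/c3.png

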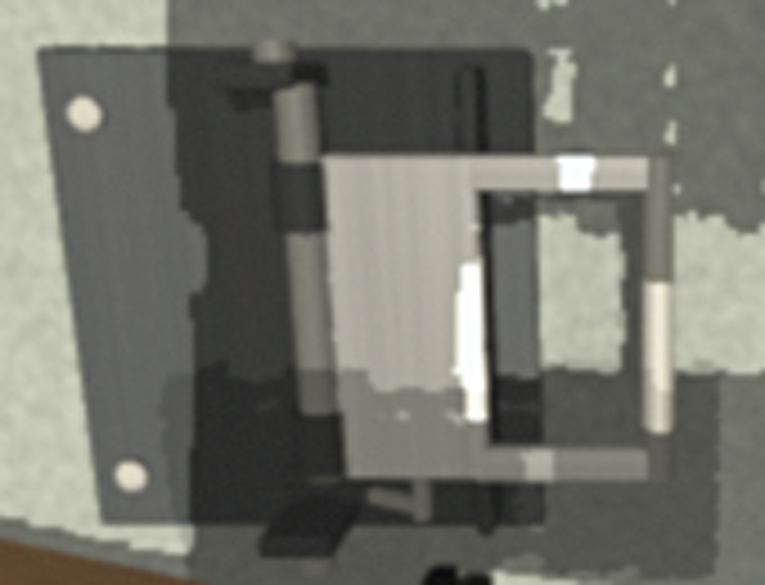

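View pics/c4.png

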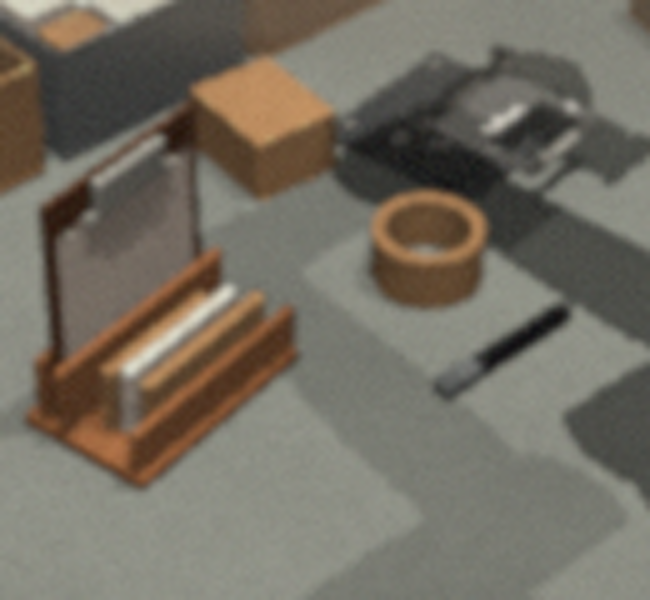

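```bash
python3 - <<'E'
from h import *
np.set_printoptions(precision=4,suppress=True)
d=cap('wrist'); t=cap('top'); s=cap('side')
def c3(u,v): return 110+(u+.5)/4.5-.5,90+(v+.5)/4.5-.5
a=onz(d,*c3(659,157),.042);b=onz(d,*c3(657,478),.042);print('bar',a,b,(a+b)/2,np.linalg.norm(a-b))
e=a-b;print(np.degrees(np.arctan2(e[1],e[0]))+90)
P=[onz(d,*c3(*p),.008) for p in [(40,48),(530,50),(543,522),(102,522)]];print('plate',np.array(P),np.mean(P,0))
for i,j in [(3,0),(2,1)]:
  e=P[j]-P[i];print(np.degrees(np.arctan2(e[1],e[0]))+90, np.linalg.norm(e))
# clip / board top corners from side + top
def c4(u,v): return 180+(u+.5)/5-.5,155+(v+.5)/5-.5
def c2(u,v): return 140+(u+.5)/7-.5,155+(v+.5)/7-.5
for n,p,q in [('boardtopL',(62,160),(44,208)),('boardtopR',(450,104),(192,110)),('clipL',(175,160),(92,180)),('clipR',(343,138),(162,138))]:
  print(n,*tri(t,c2(*p),s,c4(*q)))
E
```

```text
bar [ 0.5015 -0.2169  0.042 ] [ 0.4888 -0.1184  0.042 ] [ 0.4951 -0.1676  0.042 ] 0.09933749117706804
7.374558619361878
plate [[ 0.6971 -0.2208  0.008 ]
 [ 0.5457 -0.2411  0.008 ]
 [ 0.5247 -0.0852  0.008 ]
 [ 0.6769 -0.0642  0.008 ]] [ 0.6111 -0.1528  0.008 ]
7.3523753764470285 0.15790385098284493
7.674665488291268 0.15728700088178885
boardtopL [0.5349 0.3238 0.2129] 0.002099436887889375
boardtopR [0.5629 0.1701 0.2061] 0.0028749046109907837
clipL [0.537  0.2795 0.2125] 0.00033091323458086586
clipR [0.5465 0.2117 0.2105] 0.0034463809491594877
```

Request:
carry_out(steps=[[[0.5,0,-4,0,0,0],[0.5,0,-9,0,0,0],[0.5,0,-14,0,0,0],[0.5,0,-18,0,0,0],[0.5,0,-21,0,0,0],[0.5,0,-22.8,0,0,0],[0.5,0,-23.2,0,0,0],[0.5,0,-23.2,0,0,0]]])

```text
time_s: 3.75
tcp_pos: [0.4961, -0.1678, 0.0351]
ee_rot: [[-0.991, 0.001, 0.136], [-0.136, -0.0, -0.991], [-0.001, -1.0, 0.0]]
wrist_force: [-0.2, 0.8, -0.3]
gripper_width: 0.569
```

```bash
python3 - <<'E'
from h import *
d=cap('wrist','wrist2')
E
```

```text
(no output)
```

View pics/wrist2.png

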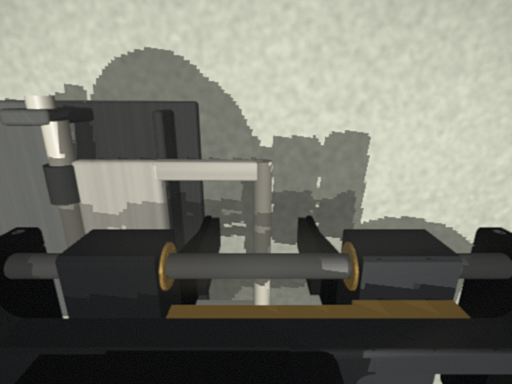

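The bar (x≈262 px) lies midway between the fingertips (210 and 308 px), so the jaws straddle it. Now I close.

Request:
carry_out(steps=[[[0,0,0,0,0,0],[0,0,0,0,0,0],[0,0,0,0,0,0],[0,0,0,0,0,0],[0,0,0,0,0,0]]], fingers=255)

```text
time_s: 4.42
tcp_pos: [0.4943, -0.1682, 0.0344]
ee_rot: [[-0.991, -0.003, 0.135], [-0.135, -0.0, -0.991], [0.003, -1.0, -0.0]]
wrist_force: [-2.3, -1.3, 2.7]
gripper_width: 0.1
```

Request:
carry_out(steps=[[[0.1,0,1.3,0,0,0],[0.3,0,2.5,0,0,0],[0.7,0.1,3.7,0,0,0],[1.2,0.2,4.85,0,0,0],[1.8,0.25,5.9,0,0,0],[2.6,0.35,6.9,0,0,0],[3.5,0.45,7.8,0,0,0],[3.5,0.45,7.8,0,0,0]]])

```text
time_s: 5.42
tcp_pos: [0.5272, -0.1638, 0.1147]
ee_rot: [[-0.991, -0.008, 0.135], [-0.135, -0.0, -0.991], [0.008, -1.0, -0.001]]
wrist_force: [-10.3, -1.3, 6.7]
gripper_width: 0.104
```

```bash
python3 - <<'E'
from h import *
d=cap('wrist','wrist3')
E
```

```text
(no output)
```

View pics/wrist3.png

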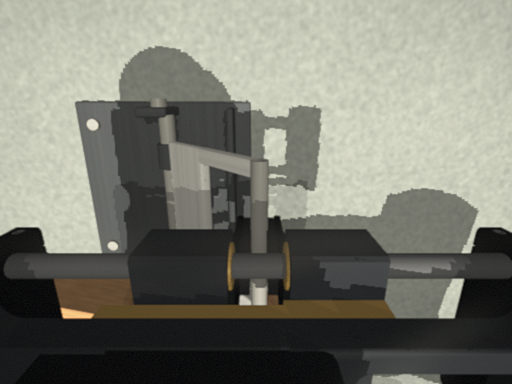

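Request:
carry_out(steps=[[[1,0.1,0.8,0,0,0],[2.05,0.25,1.45,0,0,0],[3.2,0.4,2.0,0,0,0],[4.35,0.6,2.35,0,0,0],[5.6,0.75,2.6,0,0,0],[6.85,0.9,2.7,0,0,0],[8.1,1.1,2.65,0,0,0],[9.3,1.25,2.4,0,0,0],[10.3,1.35,2.1,0,0,0],[10.3,1.35,2.1,0,0,0]]])

```text
time_s: 6.72
tcp_pos: [0.6339, -0.1499, 0.133]
ee_rot: [[-0.991, -0.001, 0.136], [-0.136, 0.0, -0.991], [0.001, -1.0, -0.0]]
wrist_force: [-0.1, 1.0, 1.3]
gripper_width: 0.101
```

```bash
python3 - <<'E'
from h import *
d=cap('wrist','wrist4'); print(sense()['wrist_force'])
E
```

```text
[1.60080474 0.98083581 1.13733338]
```

View pics/wrist4.png

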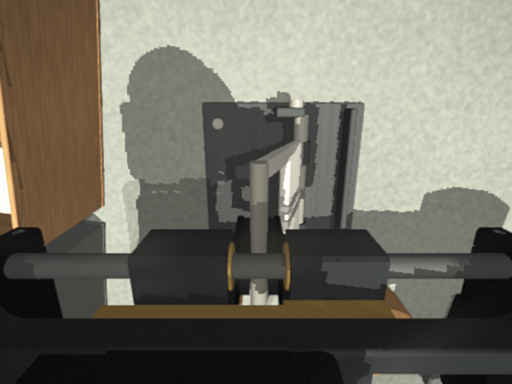

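Request:
carry_out(steps=[[[0.3,0.05,-0.1,0,0,0],[0.3,0.05,-0.1,0,0,0]]])

```text
time_s: 7.02
tcp_pos: [0.634, -0.1499, 0.133]
ee_rot: [[-0.991, -0.006, 0.135], [-0.135, -0.0, -0.991], [0.006, -1.0, -0.001]]
wrist_force: [-6.7, 1.3, 7.3]
gripper_width: 0.097
```

Request:
carry_out(steps=[[[0,0,0,0,0,0],[0,0,0,0,0,0],[0,0,0,0,0,0],[0,0,0,0,0,0],[0,0,3,0,0,0],[0,0,8,0,0,0],[0,0,13,0,0,0],[0,1.5,18,0,0,0],[-1,6,21,0,0,0],[-3,11,23,0,0,0],[-5,16,24,0,0,0],[-7,21,24,0,0,0.03],[-8.5,26,24,0,0,0.03],[-9.5,31,24,0,0,0.04],[-10,36,24,0,0,0.04],[-10,39,24,0,0,0.04],[-10,40.3,24,0,0,0.04],[-10,40.3,24,0,0,0.04]]], fingers=110)

```text
time_s: 9.28
tcp_pos: [0.5366, 0.2536, 0.3722]
ee_rot: [[-0.984, -0.001, 0.176], [-0.176, -0.0, -0.984], [0.001, -1.0, 0.0]]
wrist_force: [0.3, -0.0, -0.1]
gripper_width: 0.571
```

```bash
python3 - <<'E'
from h import *
np.set_printoptions(precision=4,suppress=True)
for n in ['side','top','wrist']: d=cap(n,n+'5')
s=sense();print(s['time_s'],s['tcp_pos'],s['ee_rot'],s['wrist_force'],s['gripper_width'],s['joints'])
E
```

```text
9.425 [0.5367 0.2523 0.3728] [[-0.9848  0.0002  0.1738]
 [-0.1738 -0.     -0.9848]
 [-0.0002 -1.      0.    ]] [-0.2402  0.5903  0.8989] 0.5722709789225304 [ 40.8102  15.5202  10.1232   0.0069 -84.5962 -30.8027]
```

View pics/wrist5.png

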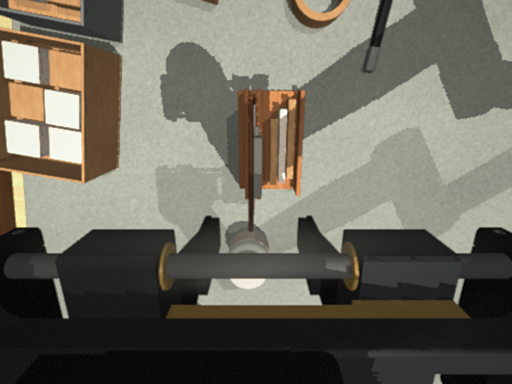

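View pics/side5.png

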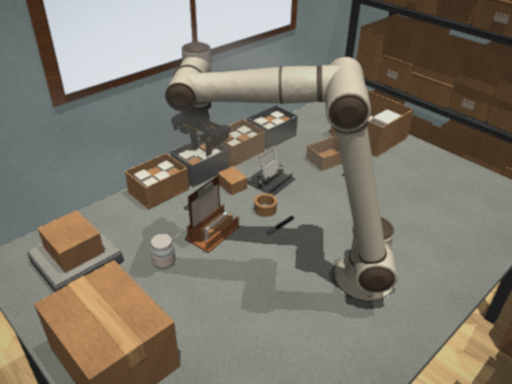

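View pics/top5.png

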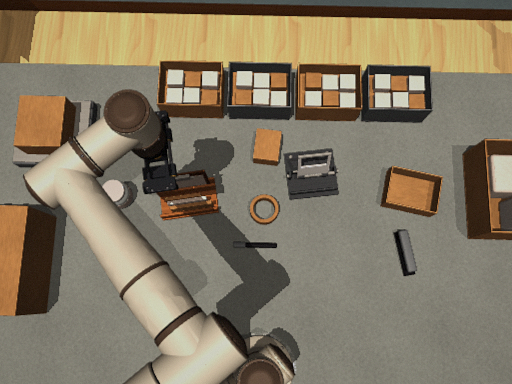

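```bash
python3 - <<'E'
import cv2
a=cv2.imread('pics/wrist5.png');b=cv2.imread('pics/top5.png');c=cv2.imread('pics/side5.png')
cv2.imwrite('pics/c5.png',cv2.resize(a[80:240,225:315],None,fx=3.7,fy=3.7,interpolation=cv2.INTER_CUBIC))
cv2.imwrite('pics/c6.png',cv2.resize(b[140:210,275:350],None,fx=8,fy=8,interpolation=cv2.INTER_CUBIC))
cv2.imwrite('pics/c7.png',cv2.resize(c[135:205,235:310],None,fx=8,fy=8,interpolation=cv2.INTER_CUBIC))
E
```

```text
(no output)
```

View pics/c5.png

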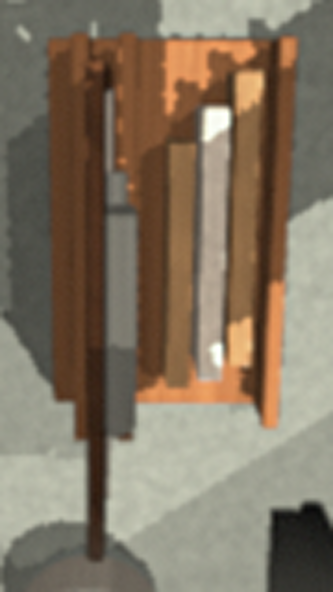

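View pics/c6.png

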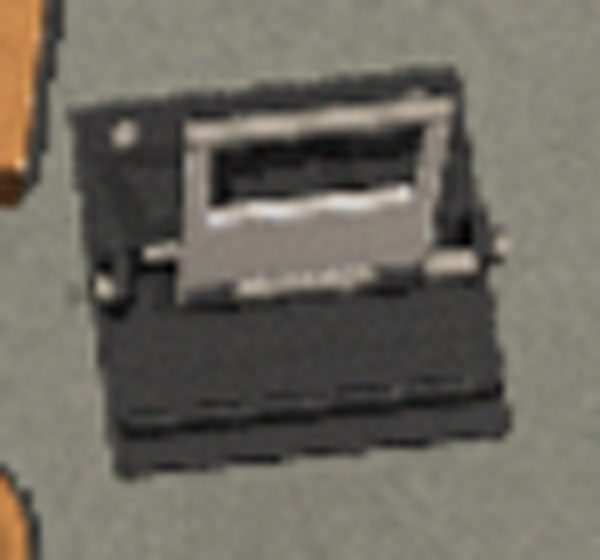

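View pics/c7.png

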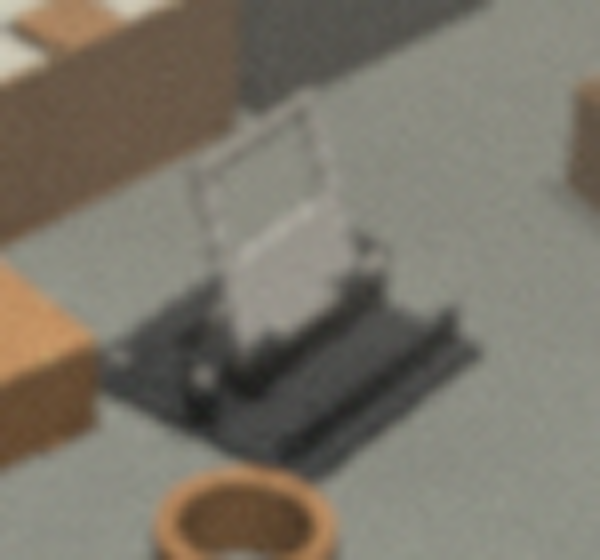

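```bash
python3 - <<'E'
from h import *
np.set_printoptions(precision=4,suppress=True)
d=cap('wrist'); t=cap('top'); s=cap('side')
C5=lambda u,v:(225+(u+.5)/3.7-.5,80+(v+.5)/3.7-.5)
C6=lambda u,v:(275+(u+.5)/8-.5,140+(v+.5)/8-.5)
C7=lambda u,v:(235+(u+.5)/8-.5,135+(v+.5)/8-.5)
ang=lambda e:np.degrees(np.arctan2(e[1],e[0]))
for n,z,p,q in [('clip front',.21,(135,207),(134,437)),('clip back',.21,(106,207),(106,437)),('board back',.212,(89,207),(87,560)),('board front',.212,(104,207),(104,560))]:
  a=onz(d,*C5(*p),z);b=onz(d,*C5(*q),z);print(n,a,b,(a+b)/2,np.linalg.norm(a-b),ang(a-b)+90)
a,ea=tri(t,C6(190,132),s,C7(200,165));b,eb=tri(t,C6(450,105),s,C7(312,97))
print('bar open',a,b,(a+b)/2,ea,eb)
ex=np.array([np.cos(np.radians(7.6)),np.sin(np.radians(7.6)),0])
bar0=np.array([.495,-.1677,.04]); print('expected',bar0+.141*ex+[0,0,.099])
E
```

```text
clip front [0.5426 0.2091 0.21  ] [0.53   0.2811 0.21  ] [0.5363 0.2451 0.21  ] 0.0731636519726508 9.948409196780986
clip back [0.5512 0.2106 0.21  ] [0.5388 0.2827 0.21  ] [0.545  0.2466 0.21  ] 0.07316494570778306 9.73166133075614
board back [0.5562 0.2112 0.212 ] [0.5378 0.3256 0.212 ] [0.547  0.2684 0.212 ] 0.11583373984559804 9.129610266575426
board front [0.5518 0.2105 0.212 ] [0.5322 0.3246 0.212 ] [0.542  0.2675 0.212 ] 0.11582089874268647 9.699372905256368
bar open [ 0.625  -0.1007  0.1495] [ 0.6401 -0.1978  0.1422] [ 0.6326 -0.1493  0.1459] 0.0018169173225212334 0.0009442583779315186
expected [ 0.6348 -0.1491  0.139 ]
```

Request:
carry_out(steps=[[[0.4,-0.3,-4,0,0,0],[0.75,-0.55,-8,0,0,0],[0.75,-0.55,-12,0,0,0],[0.75,-0.55,-15,0,0,0],[0.75,-0.55,-17,0,0,0],[0.75,-0.55,-18.2,0,0,0],[0.75,-0.55,-18.2,0,0,0]]])

```text
time_s: 10.45
tcp_pos: [0.544, 0.2475, 0.1901]
ee_rot: [[-0.985, -0.001, 0.175], [-0.175, -0.001, -0.985], [0.001, -1.0, 0.001]]
wrist_force: [0.5, -0.6, 0.5]
gripper_width: 0.567
```

```bash
python3 - <<'E'
from h import *
d=cap('wrist','wrist6')
E
```

```text
(no output)
```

View pics/wrist6.png

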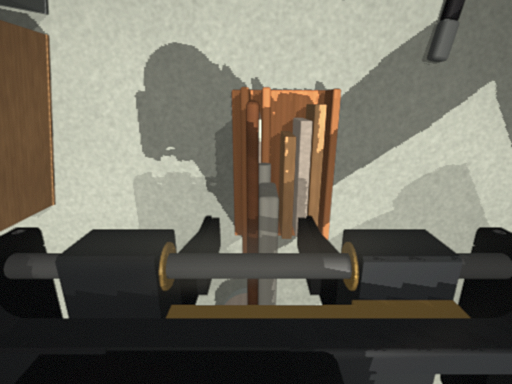

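Request:
carry_out(steps=[[[0,0,0,0,0,0],[0,0,0,0,0,0],[0,0,0,0,0,0],[0,0,0,0,0,0],[0,0,0,0,0,0]]], fingers=255)

```text
time_s: 11.12
tcp_pos: [0.544, 0.2479, 0.1907]
ee_rot: [[-0.985, -0.0, 0.175], [-0.175, -0.0, -0.985], [0.0, -1.0, -0.0]]
wrist_force: [-0.3, -0.1, 1.5]
gripper_width: 0.181
```

```bash
python3 - <<'E'
from h import *
d=cap('wrist','wrist7');s=sense();print(s['wrist_force'],s['tcp_pos'],s['gripper_width'])
E
```

```text
[-0.43865165  0.24638396  0.81409032] [0.54398606 0.24793799 0.19072138] 0.1821034232577611
```

View pics/wrist7.png

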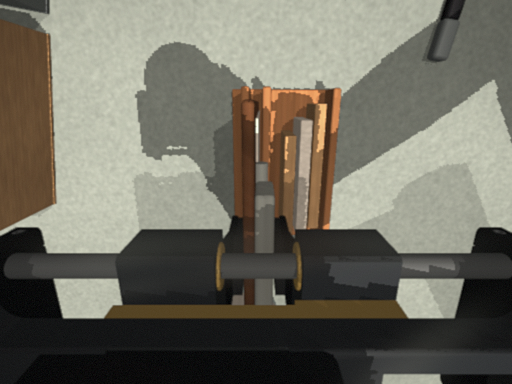

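Request:
carry_out(steps=[[[0,0,0.7,0,0,0],[0,0,2,0,0,0],[0,0,4,0,0,0],[0,0,6.5,0,0,0],[0,0,9.5,0,0,0],[0,0,13,0,0,0],[0,0,16.5,0,0,0],[0,0,19.5,0,0,0],[0,0,21,0,0,0],[0,0,21,0,0,0]]])

```text
time_s: 12.42
tcp_pos: [0.5441, 0.248, 0.4014]
ee_rot: [[-0.985, 0.001, 0.175], [-0.175, 0.001, -0.985], [-0.002, -1.0, -0.001]]
wrist_force: [-0.6, 0.7, -3.1]
gripper_width: 0.181
```

```bash
python3 - <<'E'
from h import *
for n in ['side','wrist']: d=cap(n,n+'8')
s=sense();print(s['wrist_force'],s['tcp_pos'],s['gripper_width'])
E
```

```text
[ 0.6543635   0.04481124 -3.31818976] [0.54355276 0.2478658  0.39900005] 0.1794739910876723
```

View pics/side8.png

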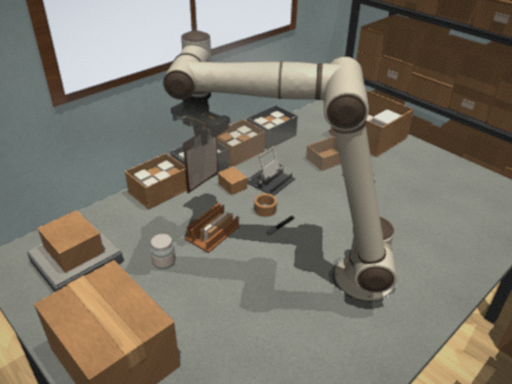

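View pics/wrist8.png

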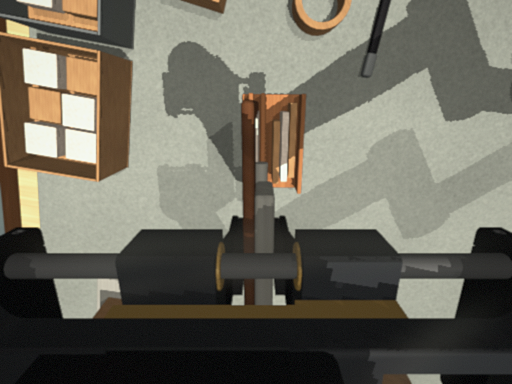

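```bash
python3 - <<'E'
from h import *
np.set_printoptions(precision=4,suppress=True)
d=cap('wrist','wrist9');s=sense();T=np.array(s['tcp_pos']);R=np.array(s['ee_rot'])
for p,z in [((248,95),.0213),((264,162),.018)]:
  P=onz(d,*p,T[2]+z); print(R.T@(P-T))
a=cv2.imread('pics/wrist9.png');cv2.imwrite('pics/c9.png',cv2.resize(a[85:235,225:295],None,fx=4,fy=4,interpolation=cv2.INTER_CUBIC))
E
```

```text
[-0.0058 -0.0212  0.0823]
[ 0.0014 -0.0179  0.0518]
```

View pics/c9.png

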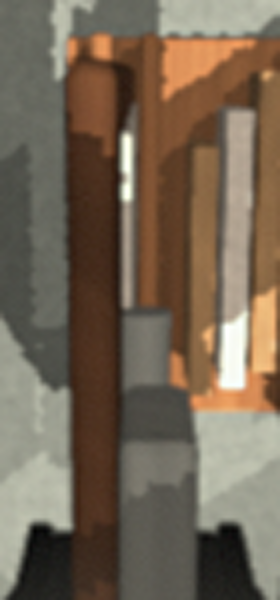

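Request:
carry_out(steps=[[[0.2,-1,0,0,0,0],[0.7,-3,0,-0.003,0.02,-0.003],[1.5,-6.5,0,-0.008,0.05,-0.006],[2.4,-10.5,0,-0.013,0.085,-0.01],[3.3,-14.5,0,-0.019,0.12,-0.015],[4.2,-18.5,0,-0.024,0.155,-0.02],[5,-22.5,0,-0.03,0.19,-0.024],[5.9,-26.5,0,-0.035,0.225,-0.028],[6.8,-30.5,0,-0.04,0.26,-0.032],[7.6,-34,0,-0.045,0.295,-0.037],[8.3,-37,0,-0.05,0.325,-0.041],[8.7,-39,0,-0.0535,0.345,-0.043],[8.9,-39.7,0,-0.0535,0.345,-0.043],[8.9,-39.7,0,-0.0535,0.345,-0.043]]])

```text
time_s: 14.32
tcp_pos: [0.6331, -0.1494, 0.4001]
ee_rot: [[-0.932, -0.339, 0.132], [-0.124, -0.045, -0.991], [0.342, -0.94, -0.0]]
wrist_force: [0.3, 0.9, -3.7]
gripper_width: 0.182
```

```bash
python3 - <<'E'
from h import *
np.set_printoptions(precision=4,suppress=True)
for n in ['side','top','wrist']: d=cap(n,n+'10')
s=sense();print(s['wrist_force'],s['tcp_pos'],s['ee_rot'],s['gripper_width'])
from scipy.spatial.transform import Rotation as Ro
ex=np.array([np.cos(np.radians(7.6)),np.sin(np.radians(7.6)),0]);ey=np.array([-ex[1],ex[0],0])
Rt=Ro.from_rotvec(np.radians(20)*ey).as_matrix()@np.c_[-ex,[0,0,-1],-ey]
print(Ro.from_matrix(Rt@np.array(s['ee_rot']).T).as_rotvec())
E
```

```text
[ 0.0055  0.7543 -2.6471] [ 0.6329 -0.1483  0.4012] [[-0.9317 -0.3379  0.1333]
 [-0.1253 -0.0453 -0.9911]
 [ 0.3409 -0.9401 -0.0002]] 0.17749503656671667
[-0.0003  0.0011 -0.001 ]
```

View pics/side10.png

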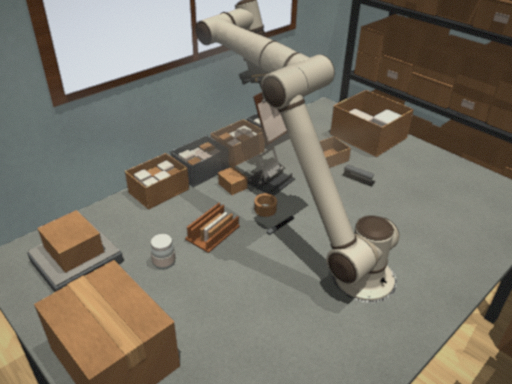

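View pics/wrist10.png

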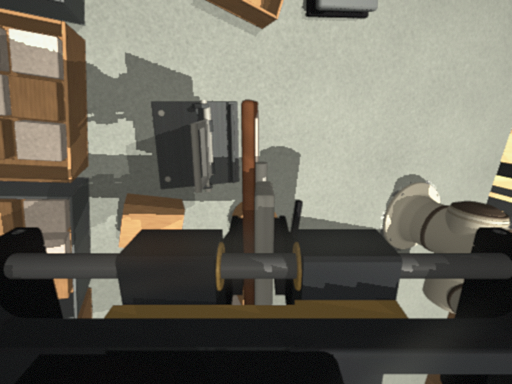

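Request:
carry_out(steps=[[[0,0,-1,0,0,0],[0,0,-3,0,0,0],[0,0,-6,0,0,0],[0,0,-9,0,0,0],[0,0,-12,0,0,0],[0,0,-14.5,0,0,0],[0,0,-17,0,0,0],[0,0,-19,0,0,0],[0,0,-20,0,0,0],[0,0,-20.5,0,0,0],[0,0,-20.5,0,0,0]]])

```text
time_s: 15.85
tcp_pos: [0.6332, -0.149, 0.1958]
ee_rot: [[-0.932, -0.339, 0.132], [-0.124, -0.045, -0.991], [0.342, -0.94, 0.0]]
wrist_force: [0.1, -0.6, -2.8]
gripper_width: 0.182
```

```bash
python3 - <<'E'
from h import *
np.set_printoptions(precision=4,suppress=True)
for n in ['side','top','wrist']: d=cap(n,n+'11')
s=sense();print(s['wrist_force'],s['tcp_pos'],s['gripper_width'])
a=cv2.imread('pics/side11.png');cv2.imwrite('pics/c11.png',cv2.resize(a[80:210,215:345],None,fx=4.5,fy=4.5,interpolation=cv2.INTER_CUBIC))
E
```

```text
[ 0.165   0.0293 -3.2436] [ 0.6335 -0.1491  0.1965] 0.17920972069131258
```

View pics/c11.png

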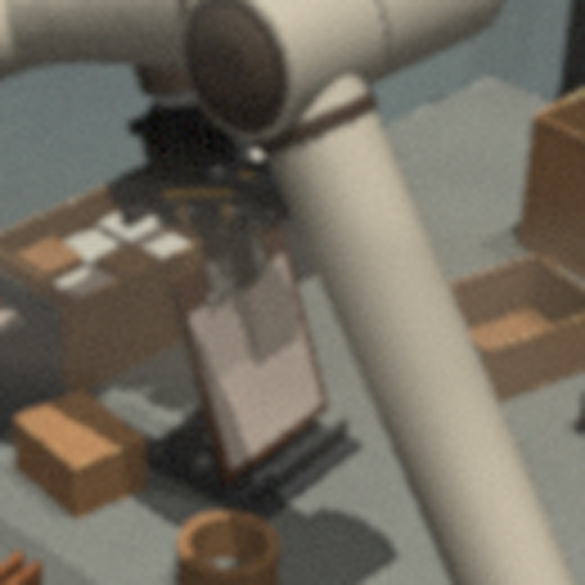

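View pics/wrist11.png

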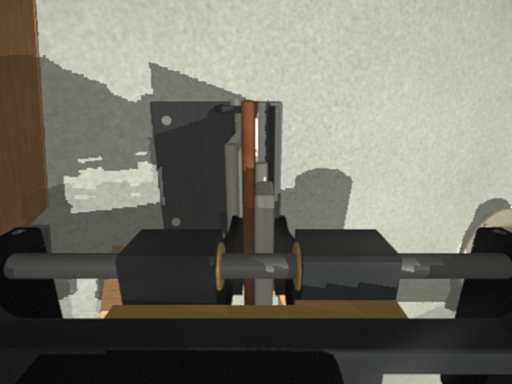

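View pics/top11.png

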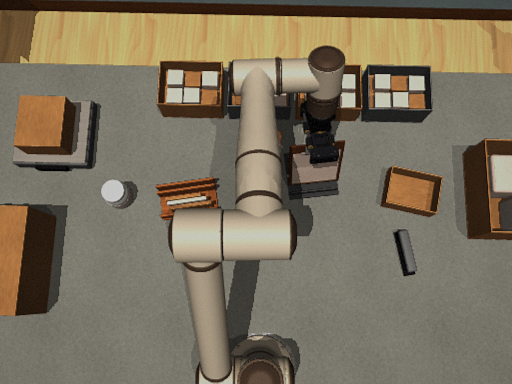

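Request:
carry_out(steps=[[[0,0,-0.6,0,0,0],[0,0,-1.1,0,0,0],[0,0,-1.4,0,0,0],[0,0,-1.5,0,0,0],[0,0,-1.5,0,0,0]]])

```text
time_s: 16.62
tcp_pos: [0.6331, -0.1491, 0.1805]
ee_rot: [[-0.931, -0.339, 0.132], [-0.124, -0.045, -0.991], [0.342, -0.94, -0.0]]
wrist_force: [0.4, 0.8, -3.6]
gripper_width: 0.183
```

Request:
carry_out(steps=[[[0,0,-0.1,0,0,0],[0,0,-0.2,0,0,0],[0,0,-0.2,0,0,0]]])

```text
time_s: 17.0
tcp_pos: [0.633, -0.1491, 0.1785]
ee_rot: [[-0.931, -0.339, 0.132], [-0.124, -0.045, -0.991], [0.342, -0.94, -0.0]]
wrist_force: [0.8, -0.5, -3.1]
gripper_width: 0.178
```

Request:
carry_out(steps=[[[0,0,-0.1,0,0,0],[0,0,-0.1,0,0,0],[0,0,-0.1,0,0,0]]])

```text
time_s: 17.38
tcp_pos: [0.6333, -0.1492, 0.1781]
ee_rot: [[-0.932, -0.338, 0.132], [-0.124, -0.046, -0.991], [0.341, -0.94, 0.0]]
wrist_force: [1.2, 0.3, -0.7]
gripper_width: 0.185
```

Request:
carry_out(steps=[[[0,0,-0.1,0,0,0],[0,0,-0.1,0,0,0],[0,0,-0.1,0,0,0]]])

```text
time_s: 17.75
tcp_pos: [0.6336, -0.1492, 0.178]
ee_rot: [[-0.932, -0.337, 0.133], [-0.124, -0.046, -0.991], [0.34, -0.94, 0.001]]
wrist_force: [1.3, 1.3, 6.3]
gripper_width: 0.179
```

Request:
carry_out(steps=[[[0.1,0,0.1,0,0,0],[0.2,0,0.1,0,0,0],[0.2,0,0.1,0,0,0]]])

```text
time_s: 18.12
tcp_pos: [0.6347, -0.1491, 0.1776]
ee_rot: [[-0.931, -0.34, 0.132], [-0.124, -0.045, -0.991], [0.343, -0.939, -0.0]]
wrist_force: [0.0, 0.3, 3.6]
gripper_width: 0.18
```

Request:
carry_out(steps=[[[0.1,0,0,0,0,0],[0.1,0,0,0,0,0],[0.1,0,0,0,0,0]]])

```text
time_s: 18.5
tcp_pos: [0.6349, -0.1491, 0.1776]
ee_rot: [[-0.93, -0.342, 0.132], [-0.124, -0.045, -0.991], [0.345, -0.939, -0.001]]
wrist_force: [-5.7, 1.2, 4.6]
gripper_width: 0.184
```

```bash
python3 - <<'E'
from h import *
for n in ['side','top','wrist']: d=cap(n,n+'12')
a=cv2.imread('pics/side12.png')[80:210,215:345];b=cv2.imread('pics/wrist12.png')[80:240,130:330]
cv2.imwrite('pics/c12.png',np.hstack([cv2.resize(a,(390,390),interpolation=cv2.INTER_CUBIC),cv2.resize(b,(400,390),interpolation=cv2.INTER_CUBIC)]))
E
```

```text
(no output)
```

View pics/c12.png

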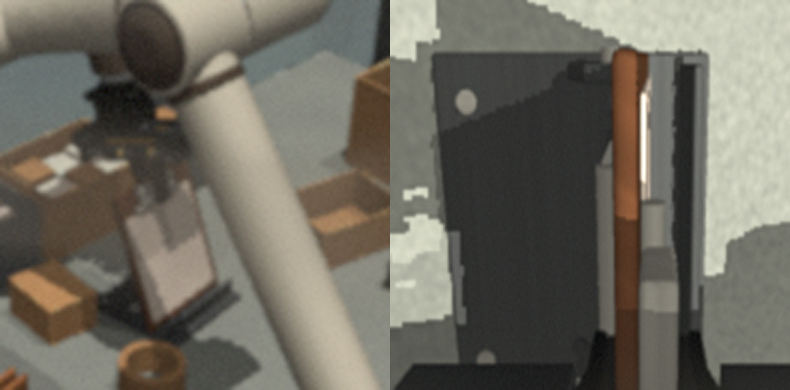

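Request:
carry_out(steps=[[[0,0,0,0,0,0],[0,0,0,0,0,0],[0,0,0,0,0,0],[0,0,0,0,0,0],[0,0,0,0,0,0],[0,0,0,0,0,0]]], fingers=120)

```text
time_s: 19.4
tcp_pos: [0.6362, -0.149, 0.1775]
ee_rot: [[-0.932, -0.339, 0.132], [-0.124, -0.045, -0.991], [0.342, -0.94, -0.0]]
wrist_force: [-0.1, 0.7, 0.1]
gripper_width: 0.528
```

```bash
python3 - <<'E'
from h import *
for n in ['side','top','wrist']: d=cap(n,n+'13')
a=cv2.imread('pics/side13.png')[80:210,215:345];b=cv2.imread('pics/wrist13.png')[80:240,130:330]
cv2.imwrite('pics/c13.png',np.hstack([cv2.resize(a,(390,390),interpolation=cv2.INTER_CUBIC),cv2.resize(b,(400,390),interpolation=cv2.INTER_CUBIC)]))
E
```

```text
(no output)
```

View pics/c13.png

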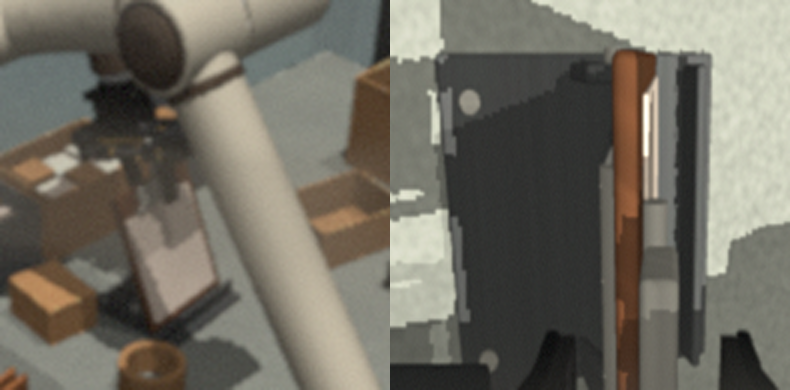

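The board stays put with both fingers clear of it. I retract along the tool axis.

Request:
carry_out(steps=[[[0.3,0.05,1,0,0,0],[1,0.15,3,0,0,0],[2,0.3,6,0,0,0],[3.4,0.45,10,0,0,0],[4.5,2,14,0,0,0],[4.5,6,16,0,0,0],[3,11,17,0,0,0],[1,16,17,0,0,0],[-1,21,17,0,0,0],[-3,26,17,0,0,0],[-5,31,17,0,0,0],[-7,36,17,0,0,0],[-8,40,17,0,0,0],[-9,45,17,0,0,0],[-9,48,17,0,0,0],[-9,48,17,0,0,0]]])

```text
time_s: 21.55
tcp_pos: [0.5456, 0.3331, 0.3474]
ee_rot: [[-0.931, -0.339, 0.135], [-0.127, -0.046, -0.991], [0.342, -0.94, -0.0]]
wrist_force: [0.6, -1.0, -0.5]
gripper_width: 0.527
```

```bash
python3 - <<'E'
from h import *
for n in ['side','top']: d=cap(n,n+'14')
a=cv2.imread('pics/side14.png')[100:220,225:345];b=cv2.imread('pics/top14.png')[130:210,270:350]
cv2.imwrite('pics/c14.png',np.hstack([cv2.resize(a,(400,400),interpolation=cv2.INTER_CUBIC),cv2.resize(b,(400,400),interpolation=cv2.INTER_CUBIC)]))
E
```

```text
(no output)
```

View pics/c14.png

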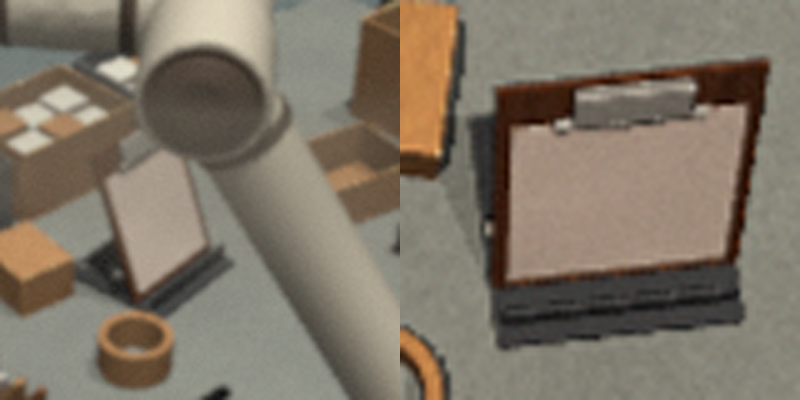

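View pics/top14.png

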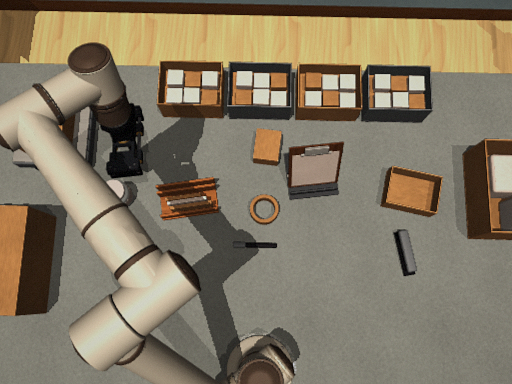

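```bash
python3 - <<'E'
from h import *
np.set_printoptions(precision=4,suppress=True)
t=cap('top')
c=lambda u,v:(270+(u-400+.5)/5-.5,130+(v+.5)/5-.5)
ex=np.array([np.cos(np.radians(7.6)),np.sin(np.radians(7.6)),0]);ey=np.array([-ex[1],ex[0],0]);O=np.array([.5692,-.1581,0])
f=lambda P:np.array([(P-O)@ex,(P-O)@ey,P[2]])*1000
for n,p,z in [('TL',(497,88),.195),('TR',(769,60),.195),('BL',(497,285),.01),('BR',(738,262),.01)]: print(n,f(onz(t,*c(*p),z)))
E
```

```text
TL [ 80.198   78.6025 195.    ]
TR [ 79.594  -79.3483 195.    ]
BL [ 4.974  76.2196 10.    ]
BR [  2.9242 -80.1246  10.    ]
```

```bash
python3 -c "
from h import *
print(sense()['time_s'],sense()['wrist_force']); print(ticket.finish_job())"
```

```text
21.7 [ 0.43839753 -0.48710057 -0.59113207]
the job is handed in; nothing more can be done
None
```

I swung the easel's rest open and set the clipboard in the channel, clip at the top, leaning on the open rest. I handed the job in at 21.7 s.

- **Rest:** I gripped the pull bar and carried it around its arc. After I let go, the bar measured about 2 mm from its expected open position across the bench. Its height read about 7 mm high, partly because I picked the bar's upper edge in the images.
- **Placing the board:** I lifted the clipboard from the rack, tilted it 20° and lowered it until the wrist force showed it on the channel floor. I then eased it back against the rest (about 6 N) and released it.
- **Last check, from the top camera:** The board's top corners lie at +79 and -79 mm across the easel, and the lower ones at +76 and -80 mm, so it is centred within about 2 mm. It is square to within 1°, leans about 21–22°, and its foot is behind the lip.
- **Bystanders and forces:** The bystanders in view of the top camera look unmoved. The tub was partly hidden by the arm in the last picture. Wrist force readings at the end of each move stayed below about 13 N. No check failed.

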